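# Unclip the tall lock pin of a microscope base

### The job

Pull the spring clip sideways out of the taller of the two lock pins on the microscope base, and lay it flat in the shallow metal tray. Leave the clip of the shorter pin in its place and do not disturb the bottle, dish, jar and magnifier standing about.

Things in the scene. Friction and masses are not known exactly. Their poses are not given: they have to be found in the camera images.
- clip_tall_loop (a point): Centre of the loop of the tall pin's R-clip: level bright steel wire 5 mm thick, 93 mm long over all, about 40 g. Axes: x along the straight leg from loop to pin, z up, y across. The loop is a flat octagonal ring, 33 mm over the outside, with two flat sides along x (12 mm long, wire centres at y = +14 and -14 mm). It lies about 87 mm above the table, nothing within 55 mm below it.
- clip_tall_tip (a point): Tip of the same clip's straight leg (same axes), 73 mm from the loop's centre along x and 5 mm to its -y side. A sprung wavy leg runs beside it and hugs the pin's +y side. Drawn straight along the clip's -x, away from the pin, the spring resists with some 3 to 7 N over the first 20 mm; then it slides freely, and the tip is clear of the pin after 40 mm.
- pin_tall_hole (a point): Centre of the cross hole (8 mm wide and high, along x) of the tall lock pin, fixed upright on the base. The 19 mm thick steel head ends 16 mm above this point; a 44 mm washer, 4 mm thick, lies under the clip, its top 4 mm below this point. The clip's loop centre stands 45 mm from here, on the -x side.
- clip_short_loop (a point): Loop centre of the same kind of clip in the short pin (same axes and sizes), about 50 mm above the table: to be left in place. The two pins stand 110 mm apart on a fixed black and white base 150 x 220 x 26 mm; either may be on the left.
- pin_short_hole (a point): Centre of the cross hole of the short lock pin, 52 mm above the table, otherwise like the tall one; its head ends 16 mm above this point.
- tray: Shallow open dark steel tray fixed on the table, 190 (x) x 150 (y) x 22 mm high outside, walls and floor 4 mm thick. Origin at the centre of its underside, axes along its sides, z up.
There are look-alikes about, which are no part of the job. Leave any orange or red look-alike of the part that bears clip_tall_loop alone.

How it is judged:
On the way:
1. the clip is drawn wholly out of the tall pin (horizontal distance between clip_tall_loop and pin_tall_hole above 0.09 m), for 0.1 s.
At the end, for the whole second after the job is handed in: The tall pin's clip lies flat in the tray: loop centre and leg tip both within 90 mm (x) and 70 mm (y) of the tray's centre, both less than 18 mm above the tray's underside, at rest. The other clip is still in the short pin, its loop centre within 55 mm of that pin's hole (x of clip_tall_loop in the frame of tray between -0.09 and 0.09 m and y of clip_tall_loop in the frame of tray between -0.07 and 0.07 m and z of clip_tall_loop in the frame of tray between -0.005 and 0.018 m and x of clip_tall_tip in the frame of tray between -0.09 and 0.09 m and y of clip_tall_tip in the frame of tray between -0.07 and 0.07 m and z of clip_tall_tip in the frame of tray between -0.005 and 0.018 m and linear speed of clip_tall below 0.02 m/s and distance between clip_short_loop and pin_short_hole below 0.055 m); the robot touches nothing.
It fails at once if the short pin's clip is shifted by more than 12 mm (distance of clip_short_loop from where it was at the start of the episode above 0.012 m).
It fails at once if the bottle, dish, jar or magnifier is pushed by more than 25 mm (distance of any of amber_bottle, petri, jar, loupe from where it was at the start of the episode above 0.025 m).
It also fails if it takes over 38 s, if anything falls off the work surface, if the arm or the gripper's body presses on something with over 40 N, if the wrist force passes 120 N, or if a joint passes its speed limit or range.

### The arm

A 6-joint arm with a two-finger parallel gripper is mounted at the origin on the work surface. World frame = base frame: x ahead of the robot, y to its left, z up, the work surface at z = 0. Lengths are in m, angles in rad, forces in N, time in s.
With the tool pointing down it reaches from about 0.3 to 0.875 m from the base axis. Payload 6.4 kg.
Tool frame: the origin (TCP) lies midway between the tips of the shut fingers; the grasp point (between the pads) lies 19 mm behind it (arm.hold_point_z is the distance from the TCP to the grasp point, in m); z points along the fingers, y is the direction in which the jaws open and shut (so a half turn about z gives the same grasp; the last joint's range is limited). The gripper opens to 85 mm and grips with 20 to 120 N. Pads are 22 mm wide; open, the fingers measure 114 mm over their backs; the gripper's body (76 mm by 85 mm) begins 54 mm behind the grasp point. The pads swing forward as they close: fully open they stand 13 mm farther back than shut.
Start: joints at [-1.386, 0.181, 1.607, -0, 1.354, -0.206], TCP at [0.219, -0.532, 0.231] pointing down, gripper open.
Joint ranges: [-2.99, 2.99], [-0.89, 2.07], [0.3, 2.58], [-1.14, 4.28], [0, 2.63], [-3.12, 3.12]. Speed limits (rad/s): [2.57, 2.57, 3.01, 3.14, 3.14, 3.14].

### API

Orientations are given as [roll, pitch, yaw] about the fixed x, y, z axes, in that order (R = Rz(yaw) Ry(pitch) Rx(roll)).
In Python, from plant import arm gives the robot as it stands. The module is installed in compiled form; this text tells all that it offers.
- The arm moves only by the tool step_arm, never from a script. Its argument "moves" is a list of rows, each a list of 7 numbers: the turn, a rotation vector about the tool's x, y, z each as a share of 2 pi rad, from -1 to 1, then the shift along the tool's x, y, z each as a share of 500 mm, from -1 to 1, then the opening, from 0 (shut) to 1 (fully open). In form: [[ax, ay, az, dx, dy, dz, claw], ...]. A call has 1 to 10 rows; each row is the pose to reach, as a shift and turn from the pose commanded when the call began, along the tool's axes at that moment, turning the shorter way round; what a row does not reach only later rows make up. A row lasts 1/12 s, in which the tool goes at most 41.7 mm and 7.16 degrees, less where a joint would pass 70% of its speed; a pose out of reach is approached as far as the arm can. A call with a number of a shift or a turn outside -1 to 1 is refused whole. A call with a gripper value outside its range is refused whole. The fingers move at their own pace and stop on an object; "force" is the grip in N (left out, the last holds). Time passes only in rows, so rows that repeat a pose let the fingers close. It gives the time, the measured TCP pose, the force and the opening at its end, in the units of the state.
- arm.get_obs(): the state, without advancing time (a new reading comes with each control period).
- arm.get_image(name): name is "scene" or "top" or "wrist"; returns the picture (400x640x3 uint8, blue, green, red); there is no depth.
- arm.camera_model(name): a dict with "mtx" (3x3 intrinsics, pixels), "extrinsics" (4x4, takes a point from world to camera coordinates); the wrist camera has in their place "T_tool_cam" (4x4, takes a point from camera to tool coordinates, whose origin is the TCP and whose axes are the flange's). Camera axes: x right, y up, looking along -z (the intrinsics and any distortion apply to the point x, -y, -z); pixel columns grow to the right and rows downward; lengths in m; the calibration is good to about 2 mm. A picture is of the moment at which its call begins: read the wrist's pose just before it. camera_model takes no time and is no camera call.
- arm.hand_in(): hands the job in, once; it reports no verdict.
Trained networks look in the newest picture that a camera, given by its name, has taken for a name from the list of things; names that differ only in an ending like _2 or _b are one class to them, and where a whole thing is asked for, a point or a joint stands for the part that bears it (a point fixed in the world has none). Each returns a list of dicts, best first, with "conf" (0 to 1); they miss things now and then, are a little off and sometimes report something else, mostly with a low value. They report only what shows in the picture. A call takes as long as a camera call. They do not tell look-alikes from the thing itself.
- arm.boxes_of(camera, query): "box" ([centre column, centre row, width, height] in pixels, round what is visible of it).
The state is a dict: "clock": time; "qpos": joint angles; "joint_vel": joint speeds; "joint_efforts": joint torques, N m; "position": TCP position; "eef_rot": TCP orientation; "contact_force": force on the tool from outside, world axes, zero at the start; "ft_torque": the same for the moment, N m; "opening": opening from 0.0 (shut) to 1.0 (fully open).
Only numpy, scipy, OpenCV 4.12 (cv2) and the standard library are available. Lean on these libraries where they do the work, as an engineer would, in place of code of your own. Each camera call takes 0.05 s, during which the arm holds its last target.

## Working session

There is one attempt and no reset: what is moved stays moved. The work goes in short steps, Python scripts to look and compute and a tool call to move; the robot and the scene stay as the last step left them, time stands still between calls to the robot, and variables do not carry over. Pictures are saved under pics/ and viewed, and the job is handed in when it is done.

Besides the shell and the picture viewer there is one more tool, called after "Emit:" as name(argument=value, ...), one argument or row to a line, values as JSON. step_arm: Moves the arm, as the interface text tells. Its arguments: {"type":"object","properties":{"moves":{"type":"array","items":{"type":"array","items":{"type":"number","minimum":-1,"maximum":1}}},"force":{"type":"number"}},"required":["moves"]}

```bash
mkdir -p pics
cat > h.py <<'E'
import numpy as np, cv2
from plant import arm
from scipy.spatial.transform import Rotation as Ro
def cam(name,obs=None):
    m=arm.camera_model(name)
    K=np.array(m['mtx'])
    if 'extrinsics' in m: E=np.array(m['extrinsics'])
    else:
        T=np.eye(4);T[:3,:3]=Ro.from_euler('xyz',obs['eef_rot']).as_matrix();T[:3,3]=obs['position']
        E=np.linalg.inv(T@np.array(m['T_tool_cam']))
    return K,E,m
def proj(c,p):
    K,E,_=c; q=E[:3,:3]@np.array(p)+E[:3,3]; q=K@np.array([q[0],-q[1],-q[2]]); return q[:2]/q[2]
def ray(c,uv):
    K,E,_=c; d=np.linalg.inv(K)@np.array([uv[0],uv[1],1.]); d=np.array([d[0],-d[1],-d[2]])
    R=E[:3,:3]; o=-R.T@E[:3,3]; d=R.T@d; return o,d/np.linalg.norm(d)
def atz(c,uv,z):
    o,d=ray(c,uv); return o+d*(z-o[2])/d[2]
def tri(obs):
    A=np.zeros((3,3));b=np.zeros(3);rs=[ray(c,uv) for c,uv in obs]
    for o,d in rs:
        P=np.eye(3)-np.outer(d,d);A+=P;b+=P@o
    x=np.linalg.solve(A,b); return x,[np.linalg.norm(np.cross(x-o,d)) for o,d in rs]
E
python3 - <<'E'
from h import *
o=arm.get_obs();print(o)
for n in ['scene','top','wrist']:
    im=arm.get_image(n);cv2.imwrite(f'pics/{n}0.png',im)
    c=cam(n,o);print(n,c[2].keys(),c[0].tolist(),c[1].round(3).tolist())
    for q in ['clip_tall_loop','pin_tall_hole','tray','clip_tall_tip']:
        print(q,[(np.round(b['box']).tolist(),round(b['conf'],2)) for b in arm.boxes_of(n,q)])
E
```

```text
{'clock': 0.0, 'qpos': array([-1.38632308e+00,  1.81537531e-01,  1.60803665e+00,  6.84895478e-06,
        1.35377658e+00, -2.06289804e-01]), 'joint_vel': array([-0.00104393,  0.00034203, -0.00103183,  0.00032605,  0.00193666,
        0.0011177 ]), 'joint_efforts': array([-6.54406995e-04, -4.44873941e+01, -3.51337123e+01, -4.27032428e-04,
        8.91941978e-03,  5.74798278e-06]), 'position': array([ 0.21893295, -0.53108462,  0.23037227]), 'eef_rot': array([-3.13987319e+00, -3.66657888e-04,  3.90761258e-01]), 'contact_force': array([ 0.51231613, -0.05996716,  0.53488679]), 'ft_torque': array([-0.00632926, -0.01694953, -0.01070598]), 'opening': 1.002896113329613}
scene dict_keys(['mtx', 'extrinsics']) [[468.62581656081966, 0.0, 313.7182813221712], [0.0, 468.62581656081966, 200.91089471152011], [0.0, 0.0, 1.0]] [[0.553, 0.833, 0.009, -0.246], [-0.665, 0.435, 0.607, 0.352], [0.501, -0.342, 0.795, -1.358], [0.0, 0.0, 0.0, 1.0]]
clip_tall_loop [([342.0, 318.0, 17.0, 27.0], 0.74), ([268.0, 238.0, 33.0, 38.0], 0.65), ([209.0, 294.0, 17.0, 40.0], 0.61)]
pin_tall_hole [([270.0, 250.0, 21.0, 33
[... 549 characters left out ...]
42.0], 0.66), ([451.0, 205.0, 13.0, 45.0], 0.65), ([356.0, 303.0, 35.0, 40.0], 0.58)]
pin_tall_hole [([384.0, 189.0, 28.0, 25.0], 0.85)]
tray [([386.0, 197.0, 15.0, 49.0], 0.72), ([177.0, 176.0, 83.0, 98.0], 0.66)]
clip_tall_tip [([384.0, 197.0, 15.0, 47.0], 0.78), ([346.0, 125.0, 23.0, 29.0], 0.74), ([358.0, 306.0, 34.0, 41.0], 0.74), ([449.0, 216.0, 7.0, 22.0], 0.66)]
wrist dict_keys(['mtx', 'T_tool_cam']) [[300.12336666138765, 0.0, 321.9410601710965], [0.0, 300.12336666138765, 204.32491557558654], [0.0, 0.0, 1.0]] [[0.381, -0.925, -0.002, -0.574], [0.883, 0.364, -0.296, 0.039], [0.275, 0.111, 0.955, -0.379], [0.0, 0.0, 0.0, 1.0]]
clip_tall_loop []
pin_tall_hole []
tray []
clip_tall_tip []
```

Run:
```python
import cv2
a=cv2.imread('pics/scene0.png')[180:350,170:420];b=cv2.imread('pics/top0.png')[90:340,320:490]
cv2.imwrite('pics/scene0c.png',cv2.resize(a,None,fx=3.2,fy=3.2,interpolation=2));cv2.imwrite('pics/top0c.png',cv2.resize(b,None,fx=2.4,fy=2.4,interpolation=2))
```

```text
(no output)
```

View pics/scene0.png

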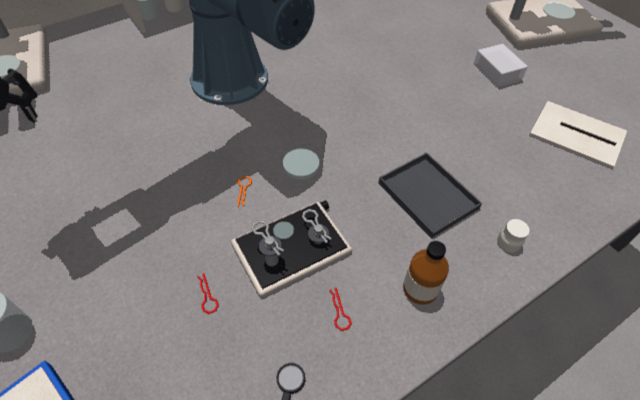

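View pics/top0.png

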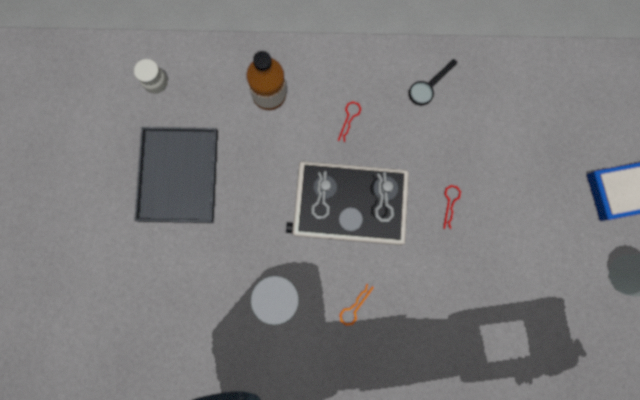

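View pics/scene0c.png

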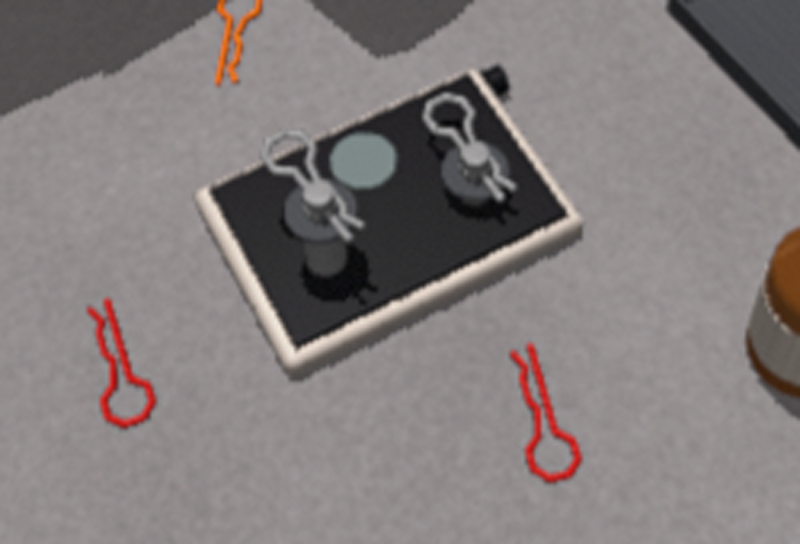

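View pics/top0c.png

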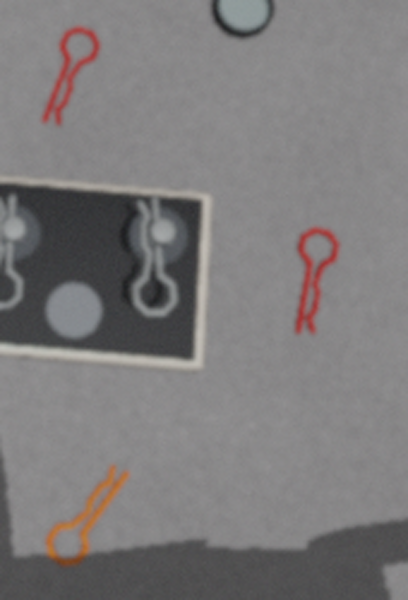

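Run:
```python
from h import *
s=cam('scene');t=cam('top')
def p(n,a,b):
    x,e=tri([(s,a),(t,b)]);print(n,x.round(4),np.round(e,4));return x
S=lambda u,v:(170+u/3.2,180+v/3.2)
T=lambda u,v:(320+u/2.4,90+v/2.4)
L=p('tall loop',S(290,153),T(155,296))
H=p('tall head',S(318,190),T(163,232))
p('short head',S(474,155),T(13,230)); p('short loop',S(448,113),(321,210.5))
for q,zz in [((141,128),.022),((217,129),.022),((213,222),.022),((136,221),.022)]: print(atz(t,q,zz).round(3))
for q in [(380,183),(427,155),(480,205),(432,234)]: print('s',atz(s,q,.022).round(3))
for n,q,zz in [('bottle',(265,60),.13),('petri',(275,300),.02),('jar',(148,72),.06),('loupe',(421,93),.02)]: print(n,atz(t,q,zz).round(3))
```

```text
tall loop [ 0.5546 -0.2041  0.0848] [0.002 0.002]
tall head [ 0.5997 -0.2079  0.104 ] [0.0013 0.0013]
short head [ 0.6077 -0.0985  0.0625] [0.0009 0.0009]
short loop [ 0.563  -0.0903  0.0506] [0.0017 0.0017]
[0.727 0.268 0.022]
[0.728 0.116 0.022]
[0.541 0.116 0.022]
[0.541 0.264 0.022]
s [0.559 0.111 0.022]
s [0.552 0.264 0.022]
s [0.734 0.261 0.022]
s [0.733 0.116 0.022]
bottle [0.823 0.014 0.13 ]
petri [ 0.394 -0.007  0.02 ]
jar [0.828 0.248 0.06 ]
loupe [ 0.811 -0.295  0.02 ]
```

```bash
cat >> h.py <<'E'
def rel(pos,yaw):
    o=arm.get_obs();R=Ro.from_euler('xyz',o['eef_rot'])
    d=R.inv().apply(np.array(pos)-o['position'])/0.5
    r=(R.inv()*Ro.from_euler('xyz',[np.pi,0,yaw])).as_rotvec()/(2*np.pi)
    print('row',r.round(4),d.round(4))
E
python3 - <<'E'
from h import *
print(np.array(arm.camera_model('wrist')['T_tool_cam']).round(3))
rel([.555,-.204,.2],-.07)
E
```

```text
[[ 0.     0.955  0.297  0.075]
 [ 1.    -0.    -0.    -0.   ]
 [-0.     0.297 -0.955 -0.142]
 [ 0.     0.     0.     1.   ]]
row [ 0.     -0.      0.0733] [ 0.8709 -0.35    0.0626]
```

View pics/wrist0.png

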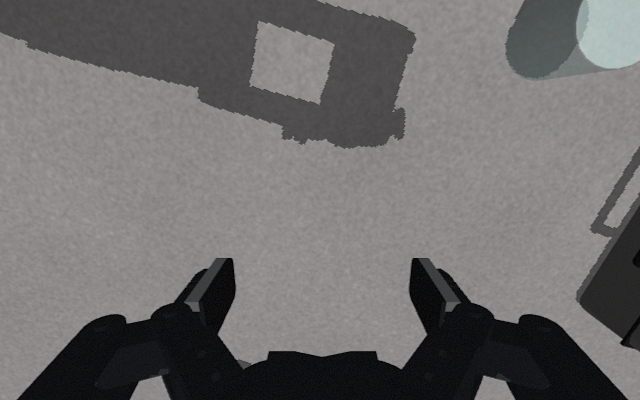

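Run:
```python
from h import *
rel([.515,-.20,.19],-.07)
```

```text
row [ 0.     -0.      0.0733] [ 0.8    -0.3879  0.0826]
```

Emit:
step_arm(
  moves=[
    [0,0,0.0733,0.8,-0.388,0.08,1],
    [0,0,0.0733,0.8,-0.388,0.08,1],
    [0,0,0.0733,0.8,-0.388,0.08,1],
    [0,0,0.0733,0.8,-0.388,0.08,1],
    [0,0,0.0733,0.8,-0.388,0.08,1],
    [0,0,0.0733,0.8,-0.388,0.08,1],
    [0,0,0.0733,0.8,-0.388,0.08,1],
    [0,0,0.0733,0.8,-0.388,0.08,1],
    [0,0,0.0733,0.8,-0.388,0.08,1],
    [0,0,0.0733,0.8,-0.388,0.08,1],
  ],
)

```text
clock: 1.58
position: [0.4936, -0.2235, 0.1945]
eef_rot: [3.141, -0.001, -0.07]
contact_force: [0.6, 0.1, -0.1]
opening: 1.002
```

Run:
```python
from h import *
rel([.515,-.20,.19],-.07)
```

```text
row [ 0.0001 -0.0001  0.    ] [ 0.0394 -0.0499  0.009 ]
```

Emit:
step_arm(
  moves=[
    [0,0,0,0.035,-0.045,0.01,1],
    [0,0,0,0.035,-0.045,0.01,1],
    [0,0,0,0.035,-0.045,0.01,1],
  ],
)

```text
clock: 1.83
position: [0.512, -0.2024, 0.1889]
eef_rot: [-3.141, 0.001, -0.066]
contact_force: [0.1, -0.3, -0.3]
opening: 0.998
```

Run:
```python
from h import *
import json
o=arm.get_obs();im=arm.get_image('wrist');cv2.imwrite('pics/w1.png',im)
json.dump({k:np.array(v).tolist() for k,v in o.items()},open('w1.json','w'))
print(o['position'],o['eef_rot'],o['joint_vel'].round(3))
print([(np.round(b['box']).tolist(),round(b['conf'],2)) for b in arm.boxes_of('wrist','clip_tall_loop')])
```

```text
[ 0.51204751 -0.20242053  0.18892491] [-3.14134521e+00  8.12450837e-04 -6.62318429e-02] [-0.05  -0.014  0.005 -0.009  0.001 -0.012]
[([463.0, 107.0, 43.0, 90.0], 0.83), ([300.0, 278.0, 55.0, 64.0], 0.71), ([323.0, 112.0, 46.0, 123.0], 0.6)]
```

View pics/w1.png

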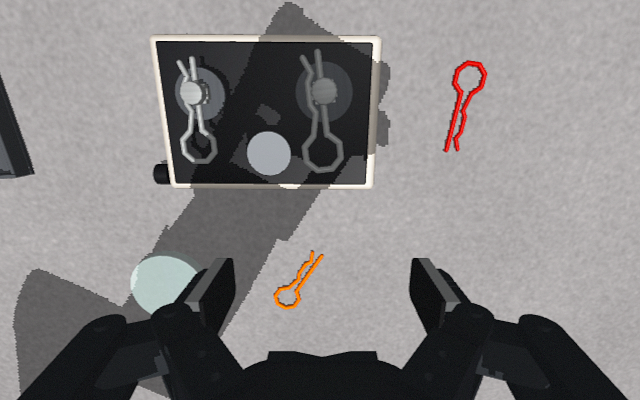

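Run:
```python
import cv2
a=cv2.imread('pics/w1.png')[30:190,240:400];a=cv2.convertScaleAbs(a,alpha=1.6,beta=20)
cv2.imwrite('pics/w1c.png',cv2.resize(a,None,fx=3.7,fy=3.7,interpolation=2))
```

```text
(no output)
```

View pics/w1c.png

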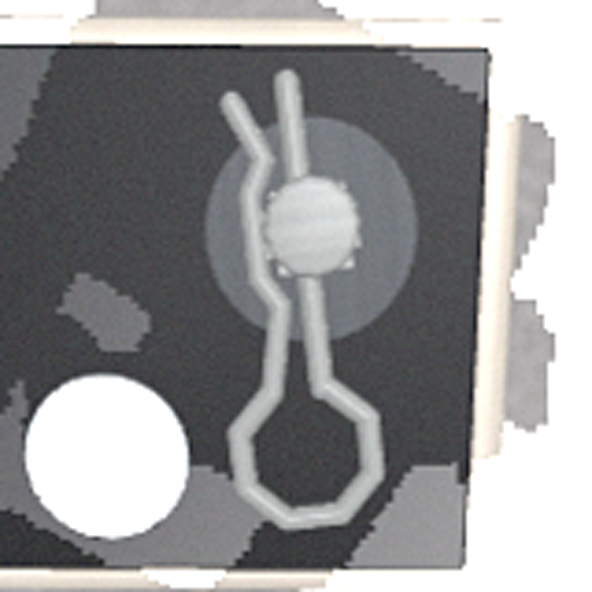

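Run:
```python
from h import *
import json
o=json.load(open('w1.json'));w=cam('wrist',o);s=cam('scene');t=cam('top')
x,e=tri([(s,(260.6,227.8)),(t,(384.6,213.3)),(w,(322.7,152.4))]);print(x,e)
x,e=tri([(t,(384.6,213.3)),(w,(322.7,152.4))]);print(x,e)
for z in (.083,.087):
    C=lambda u,v: atz(w,(240+u/3.7,30+v/3.7),z)
    L=C(306,453);a=C(287,77);b=C(322,388);print(z,L,a,b,'yaw',np.arctan2(*(a-b)[[1,0]]),'len',np.linalg.norm(a-L),'width',np.linalg.norm(C(230,453)-C(384,453)))
    f1=C(239,430)-C(243,485);f2=C(376,415)-C(378,470);print(np.arctan2(f1[1],f1[0]),np.arctan2(f2[1],f2[0]))
```

```text
[ 0.55470104 -0.20480698  0.08499784] [np.float64(0.0025555929388866505), np.float64(0.0013768076865962426), np.float64(0.0013714240070848678)]
[ 0.55419487 -0.20623156  0.08194748] [np.float64(8.969726572334081e-05), np.float64(8.969726572330337e-05)]
0.083 [ 0.55435707 -0.2061646   0.083     ] [ 0.6299051 -0.2072627  0.083    ] [ 0.56820244 -0.21057151  0.083     ] yaw 0.05357382562621935 len 0.07555600176547723 width 0.03420824044285801
-0.009718278110057153 -0.009679332415352883
0.087 [ 0.55488308 -0.206191    0.087     ] [ 0.6292135 -0.2072714  0.087    ] [ 0.5685053  -0.21052688  0.087     ] yaw 0.0535738256262199 len 0.07433827220560368 width 0.03365690918385582
-0.00971827811005778 -0.009679332415353497
```

Run:
```python
from h import *
rel([.5548,-.206,.13],.054)
rel([.5548,-.206,.069],.054)
```

```text
row [ 0.0001  0.     -0.0197] [ 0.0872 -0.0028  0.1187]
row [ 0.0001  0.     -0.0197] [ 0.0872 -0.0028  0.2407]
```

Emit:
step_arm(
  moves=[
    [0,0,-0.0197,0.087,-0.003,0.08,0.8],
    [0,0,-0.0197,0.087,-0.003,0.12,0.75],
    [0,0,-0.0197,0.087,-0.003,0.12,0.75],
    [0,0,-0.0197,0.087,-0.003,0.12,0.75],
    [0,0,-0.0197,0.087,-0.003,0.12,0.75],
  ],
)

```text
clock: 2.35
position: [0.5544, -0.2067, 0.1303]
eef_rot: [3.141, -0.0, 0.052]
contact_force: [0.2, 0.3, -0.9]
opening: 0.75
```

Run:
```python
from h import *
o=arm.get_obs();im=arm.get_image('wrist');cv2.imwrite('pics/w2.png',im);print(o['position'],o['eef_rot'],o['opening'])
rel([.5548,-.206,.069],.054)
w=cam('wrist',o);print(proj(w,[.555,-.206,.087]),proj(w,[.555,-.206,.083]))
```

```text
[ 0.55444139 -0.20671884  0.13029907] [ 3.14117096e+00 -1.16192468e-04  5.22121311e-02] 0.7503796458755404
row [ 0.0002 -0.0003 -0.0003] [-0.0005 -0.002   0.1245]
[320.49806506 228.35412602] [320.52339258 226.14947287]
```

View pics/w2.png

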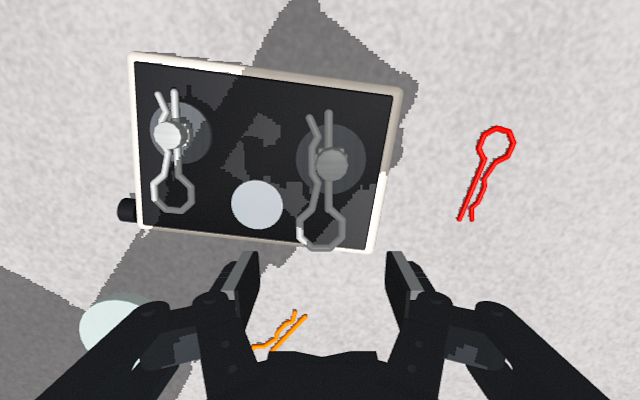

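The clip's loop shows at (321,228), exactly as predicted, and its legs are aligned with the tool. It is the steel clip on the tall pin, the one with the long stem. The others are the short pin's clip at (172,193), a red look-alike at (487,170) and an orange one at (280,330). I'm descending now.

Emit:
step_arm(
  moves=[
    [0,0,0,0,-0.002,0.06,0.75],
    [0,0,0,0,-0.002,0.123,0.75],
    [0,0,0,0,-0.002,0.123,0.75],
    [0,0,0,0,-0.002,0.123,0.75],
  ],
)

```text
clock: 2.73
position: [0.554, -0.2046, 0.0683]
eef_rot: [-3.141, 0.001, 0.053]
contact_force: [0.4, -0.5, 0.8]
opening: 0.753
```

Run:
```python
from h import *
o=arm.get_obs();im=arm.get_image('wrist');cv2.imwrite('pics/w3.png',cv2.convertScaleAbs(im,alpha=1.5,beta=20));print(o['position'],o['eef_rot'],o['opening'],o['contact_force'])
```

```text
[ 0.55396596 -0.2045612   0.06834813] [-3.14074365e+00  1.34015000e-03  5.33057530e-02] 0.7529098633452292 [ 0.425593   -0.47737917  0.83948621]
```

View pics/w3.png

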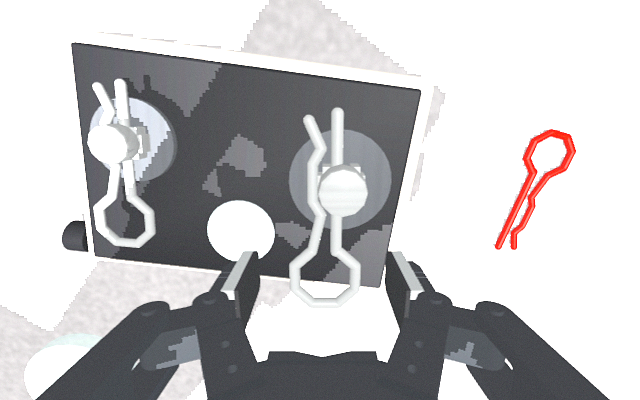

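Emit:
step_arm(
  moves=[
    [0,0,0,0.001,0.002,0,0.5],
    [0,0,0,0.001,0.002,0,0.3],
    [0,0,0,0.001,0.002,0,0.2],
    [0,0,0,0.001,0.002,0,0.2],
    [0,0,0,0.001,0.002,0,0.2],
    [0,0,0,0.001,0.002,0,0.2],
  ],
  force=45,
)

```text
clock: 3.28
position: [0.5567, -0.2063, 0.0692]
eef_rot: [3.14, -0.003, 0.054]
contact_force: [2.6, -1.2, 4.3]
opening: 0.36
```

Run:
```python
from h import *
o=arm.get_obs();im=arm.get_image('wrist');cv2.imwrite('pics/w4.png',cv2.convertScaleAbs(im,alpha=1.5,beta=20));print(o['position'],o['eef_rot'],o['opening'],o['contact_force'])
```

```text
[ 0.55667668 -0.20626201  0.0692083 ] [ 3.13971373e+00 -2.65565617e-03  5.40145250e-02] 0.3600383672525321 [ 2.59056189 -1.17531455  4.33361913]
```

View pics/w4.png

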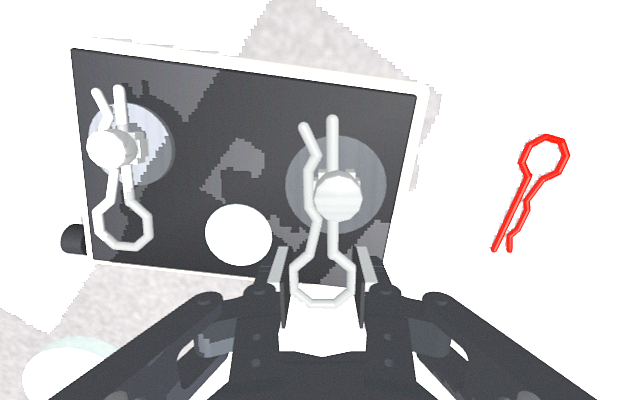

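The jaws closed on the loop at opening 0.36 (about 31 mm). Now I'm pulling it straight back along -x.

Emit:
step_arm(
  moves=[
    [0,0,0,-0.015,0,0,0.2],
    [0,0,0,-0.03,0,0,0.2],
    [0,0,0,-0.05,0,0,0.2],
    [0,0,0,-0.07,0,0,0.2],
    [0,0,0,-0.09,0,0,0.2],
    [0,0,0,-0.115,0,0,0.2],
    [0,0,0,-0.14,0,0,0.2],
    [0,0,0,-0.16,0,0,0.2],
    [0,0,0,-0.16,0,0,0.2],
  ],
)

```text
clock: 4.08
position: [0.4725, -0.2088, 0.0667]
eef_rot: [-3.139, 0.004, 0.053]
contact_force: [0.4, -0.4, -1.2]
opening: 0.366
```

Run:
```python
from h import *
o=arm.get_obs();im=arm.get_image('wrist');cv2.imwrite('pics/w5.png',cv2.convertScaleAbs(im,alpha=1.5,beta=20));print(o['position'],o['eef_rot'],o['opening'],o['contact_force'])
```

```text
[ 0.47252911 -0.20875584  0.0667133 ] [-3.13901702  0.00360248  0.05337737] 0.36616954085483994 [ 0.44469504 -0.38324927 -1.18558582]
```

View pics/w5.png

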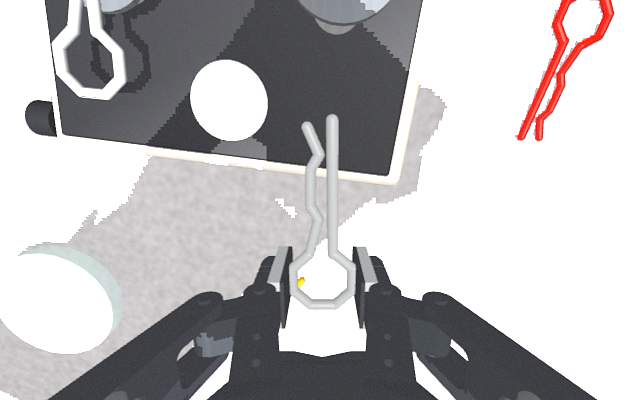

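The clip is free of the pin and held, with both legs showing ahead of the jaws at (305–335, 120–250). Next I'm lifting it and carrying it to the tray.

Emit:
step_arm(
  moves=[
    [0,0,0,0,0,-0.08,0.2],
    [0,0,0,0,0,-0.16,0.2],
    [0,0,0,0,0,-0.22,0.2],
    [0,0,0,0,0,-0.22,0.2],
  ],
)

```text
clock: 4.47
position: [0.4794, -0.2122, 0.185]
eef_rot: [3.134, -0.009, 0.054]
contact_force: [0.7, -0.3, -0.1]
opening: 0.361
```

Run:
```python
from h import *
rel([.56,.19,.175],0)
```

```text
row [ 0.0011 -0.0015  0.0087] [ 0.2044 -0.7946  0.0159]
```

Emit:
step_arm(
  moves=[
    [0,0,0.0087,0.204,-0.795,0,0.2],
    [0,0,0.0087,0.204,-0.795,0,0.2],
    [0,0,0.0087,0.204,-0.795,0,0.2],
    [0,0,0.0087,0.204,-0.795,0,0.2],
    [0,0,0.0087,0.204,-0.795,0,0.2],
    [0,0,0.0087,0.204,-0.795,0,0.2],
    [0,0,0.0087,0.204,-0.795,0,0.2],
    [0,0,0.0087,0.204,-0.795,0,0.2],
    [0,0,0.0087,0.204,-0.795,0,0.2],
    [0,0,0.0087,0.204,-0.795,0,0.2],
  ],
)

```text
clock: 5.3
position: [0.5558, 0.1958, 0.1772]
eef_rot: [-3.141, 0.001, 0.001]
contact_force: [1.2, -1.9, -0.6]
opening: 0.366
```

Run:
```python
from h import *
o=arm.get_obs();im=arm.get_image('wrist');cv2.imwrite('pics/w6.png',im);print(o['position'],o['eef_rot'],o['opening'],o['contact_force'])
import json
json.dump({k:np.array(v).tolist() for k,v in o.items()},open('w6.json','w'))
print([(np.round(b['box']).tolist(),round(b['conf'],2)) for b in arm.boxes_of('wrist','tray')])
```

```text
[0.55584641 0.19580409 0.17723272] [-3.14115080e+00  5.18330130e-04  5.48089147e-04] 0.36567783330757736 [ 1.227806   -1.94375172 -0.59351081]
[([327.0, 101.0, 175.0, 201.0], 0.75)]
```

View pics/w6.png

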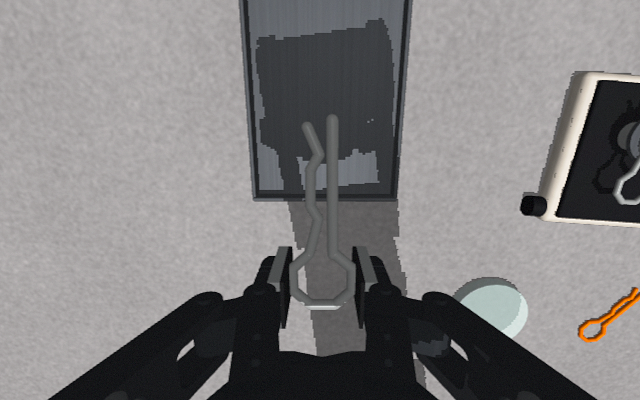

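Run:
```python
from h import *
import json
o=json.load(open('w6.json'));w=cam('wrist',o)
for q in [(254,200),(397,199),(239,0),(412,0)]: print(atz(w,q,.022).round(4))
rel([.609,.19,.10],0.01); rel([.609,.19,.0115],0.01)
```

```text
[0.5429 0.2658 0.022 ]
[0.5441 0.1181 0.022 ]
[0.7216 0.2668 0.022 ]
[0.7217 0.1186 0.022 ]
row [-0.0003  0.     -0.0008] [0.106  0.0167 0.1544]
row [-0.0003  0.     -0.0008] [0.106  0.017  0.3314]
```

Emit:
step_arm(
  moves=[
    [0,0,0,0.053,0.008,0.04,0.2],
    [0,0,0,0.105,0.01,0.1,0.2],
    [0,0,0,0.105,0.01,0.17,0.2],
    [0,0,0,0.105,0.01,0.24,0.2],
    [0,0,0,0.105,0.01,0.29,0.2],
    [0,0,0,0.105,0.01,0.29,0.2],
    [0,0,0,0.105,0.01,0.29,0.2],
  ],
)

```text
clock: 5.98
position: [0.6069, 0.1871, 0.0309]
eef_rot: [3.141, 0.005, -0.001]
contact_force: [-0.5, -0.3, -0.5]
opening: 0.359
```

Run:
```python
from h import *
o=arm.get_obs();im=arm.get_image('wrist');cv2.imwrite('pics/w7.png',im);print(o['position'],o['eef_rot'],o['opening'],o['contact_force'])
rel([.608,.192,.006],0.0)
```

```text
[0.60685776 0.18705389 0.03090651] [ 3.14102163e+00  4.58625682e-03 -9.53053624e-04] 0.3590271441698739 [-0.54623443 -0.33424928 -0.53685424]
row [ 0.      0.     -0.0001] [-0.0016 -0.0093  0.0545]
```

View pics/w7.png

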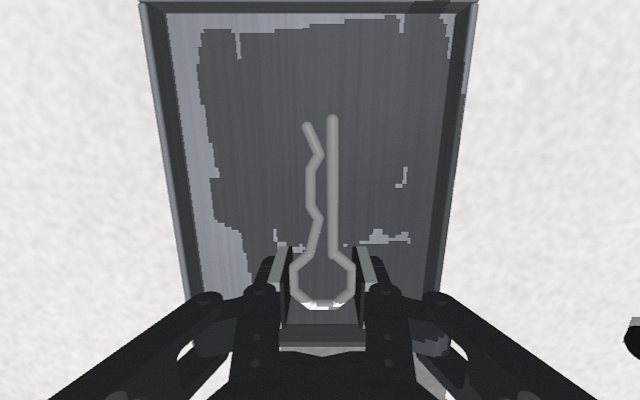

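Emit:
step_arm(
  moves=[
    [0,0,0,0,-0.005,0.02,0.2],
    [0,0,0,0,-0.005,0.035,0.2],
    [0,0,0,0,-0.005,0.046,0.2],
    [0,0,0,0,-0.005,0.046,0.2],
    [0,0,0,0,-0.005,0.046,0.2],
  ],
)

```text
clock: 6.45
position: [0.6083, 0.1901, 0.0098]
eef_rot: [3.142, 0.0, -0.0]
contact_force: [-0.8, -0.0, 0.6]
opening: 0.364
```

Emit:
step_arm(
  moves=[
    [0,0,0,0,0,0.006,0.2],
    [0,0,0,0,0,0.006,0.2],
    [0,0,0,0,0,0.006,0.45],
    [0,0,0,0,0,0.006,0.6],
    [0,0,0,0,0,0.006,0.65],
    [0,0,0,0,0,0.006,0.65],
    [0,0,0,0,0,0.006,0.65],
  ],
)

```text
clock: 7.03
position: [0.6086, 0.1901, 0.007]
eef_rot: [-3.142, -0.0, -0.001]
contact_force: [-0.2, 0.6, -0.0]
opening: 0.65
```

Run:
```python
from h import *
o=arm.get_obs();im=arm.get_image('wrist');cv2.imwrite('pics/w8.png',im);print(o['position'],o['eef_rot'],o['opening'],o['contact_force'])
```

```text
[0.60858851 0.19006284 0.00699232] [-3.14158383e+00 -2.60084433e-04 -6.34415704e-04] 0.6495950746551334 [-0.23026377  0.64867121 -0.04612515]
```

View pics/w8.png

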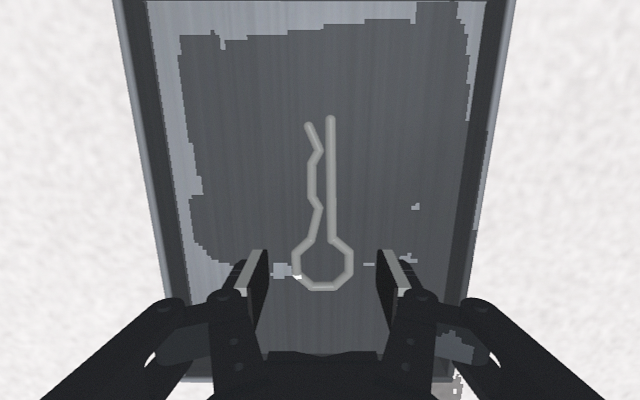

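The clip has dropped free and lies between the open pads. I'm retreating straight up.

Emit:
step_arm(
  moves=[
    [0,0,0,0,0,-0.06,0.65],
    [0,0,0,0,0,-0.14,0.65],
    [0,0,0,0,0,-0.22,0.65],
    [0,0,0,0,0,-0.3,0.65],
    [0,0,0,-0.1,0,-0.36,0.65],
    [0,0,0,-0.1,0,-0.36,0.65],
    [0,0,0,-0.1,0,-0.36,0.65],
    [0,0,0,-0.1,0,-0.36,0.65],
  ],
)

```text
clock: 7.75
position: [0.5587, 0.1903, 0.1877]
eef_rot: [-3.141, -0.002, -0.0]
contact_force: [0.6, 0.2, 0.3]
opening: 0.647
```

Run:
```python
from h import *
o=arm.get_obs();im=arm.get_image('wrist');cv2.imwrite('pics/w9.png',im);print(o['position'],o['eef_rot'],o['contact_force'])
w=cam('wrist',o)
s=arm.get_image('scene');t=arm.get_image('top')
cv2.imwrite('pics/s9.png',cv2.resize(s[140:320,200:520],None,fx=2.4,fy=2.4,interpolation=2));cv2.imwrite('pics/t9.png',t)
for x in (.609,.682): print(proj(w,[x,.19,.0065]))
```

```text
[0.55867519 0.19027219 0.18772833] [-3.14137280e+00 -2.12103649e-03 -2.37023348e-04] [0.61227129 0.20724997 0.31725739]
[321.97004081 135.9445812 ]
[321.965434    59.98861323]
```

View pics/w9.png

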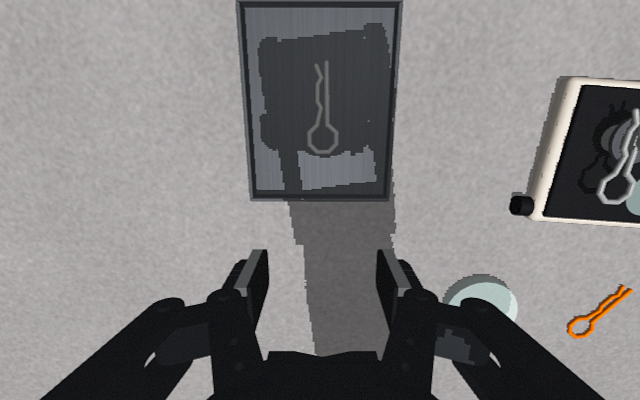

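View pics/s9.png

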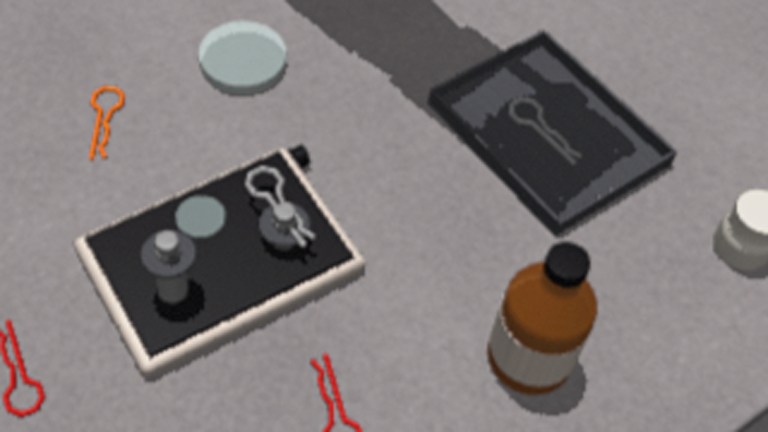

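View pics/t9.png

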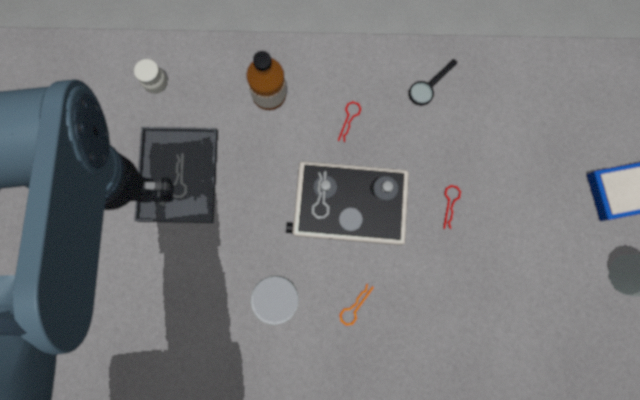

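The loop shows at (322,137) and the tip at (326,63), where a clip lying flat on the tray floor should appear: predicted (322,136) and row 60. The tall pin is bare. The short pin's clip is in place, and the bottle, dish, jar and magnifier haven't moved.

```bash
python3 -c "
from h import *
print(arm.hand_in())"
```

```text
the job is handed in; nothing more can be done
None
```

I pulled the steel R-clip straight out of the tall pin and laid it in the tray. I then backed the gripper off and handed in at about 8 s of the 38 s allowed. No verdict is reported at hand-in.

- **Grip and pull:** I gripped the clip across the flat sides of its loop. I then drew it about 80 mm along its own axis before lifting.
- **In the tray:** I released the clip about 15 mm above the tray floor. In the last wrist picture the loop and tip were within 1 and 3 pixel rows of where a clip lying flat near the tray's centre should appear. The scene view agreed. I did not triangulate its final height.
- **Everything else:** The last top view showed the short pin's clip still in its pin, and the bottle, dish, jar and magnifier where they began. I judged both by eye. The orange and red look-alikes were not touched.
- **Disagreement:** The measured loop height was 82 to 85 mm depending on the views used, against 87 mm in the text. I gripped for about 86 mm, and the grasp held.

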